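# Nest a clean parts cup on its storage cup without jamming it

### The arm

A 7-joint arm with a two-finger parallel gripper is mounted at the origin on a cart in front of the work surface, level with it; the furniture and walls round the work are solid. World frame = base frame: x ahead of the robot, y to its left, z up, the work surface at z = 0. Lengths are in m, angles in degrees, forces in N, time in s.
With the tool pointing down it reaches from about 0.35 to 0.9 m from the base axis. Payload 19.9 kg.
Tool frame: the origin (TCP) lies midway between the tips of the shut fingers; the grasp point (between the pads) lies 19 mm behind it; z points along the fingers, y is the line along which they close (so a half turn about z gives the same grasp; the last joint's range is limited). The gripper opens to 85 mm and grips with 20 to 120 N. Pads are 22 mm wide; open, the fingers measure 114 mm over their backs; the gripper's body (76 mm by 85 mm) begins 54 mm behind the grasp point. The pads swing forward as they close: fully open they stand 13 mm farther back than shut.
Start: joints at [71.305, 23.915, -0.59, 92.452, 0.269, 63.638, -3.037], TCP at [0.176, -0.6, 0.231] pointing down, gripper open.
Joint ranges: [-161.28, 161.28], [-22.2, 115.67], [-73.04, 71.86], [3.21, 147.25], [-68.34, 248.33], [10.77, 114.83], [-161.83, 161.83]. Speed limits (degrees/s): [108.29, 108.29, 136.94, 136.94, 172.46, 172.46, 172.46].

### API

Orientations are given as a 3x3 rotation matrix whose columns are the frame's x, y, z axes.
In Python, from rig import sense, read_camera, calibration, sign_off gives the robot as it stands.
- The arm moves only by the tool jog_arm, never from a script. Its argument "deltas" is a list of rows, each a list of 7 numbers: the gripper's target within -1 to 1 (fully open at 1, half-way at 0, shut at -1), then the shift along the tool's x, y, z in m, then the turn, a rotation vector about the tool's x, y, z in degrees. A call has exactly 8 rows; each row shifts and turns the commanded pose from where the row before left it, along the tool's axes as they then stand; what a row does not reach is not made up. A row lasts 1/12 s, in which the tool goes at most 41.7 mm and 7.16 degrees, less where a joint would pass 70% of its speed; a pose out of reach is approached as far as the arm can. A call with a gripper value outside its range is refused whole. The fingers move at their own pace and stop on an object; the grip force is fixed at half the most. Time passes only in rows, so rows that do not move let the fingers close, or fill a call up. It gives the time, the measured TCP pose, the force, the opening and the grip force at its end, in the units of the state.
- sense(): the state, without advancing time (a new reading comes with each control period).
- read_camera(name): name is "side" or "top" or "wrist"; returns (picture, depth): 480x640x3 uint8, red, green, blue; 480x640 float32, m along the optical axis (not along the pixel's ray), 0 where there is no reading.
- calibration(name): a dict with "mtx" (3x3 intrinsics, pixels), "k1" (the pictures are not rectified: a ray, as slopes to the right and down, at radius r is drawn at 1 + k1 r^2 times it, then the intrinsics apply), "camera_from_world" (4x4, takes a point from world to camera coordinates); the wrist camera has in their place "mount" (4x4, takes a point from camera to tool coordinates, whose origin is the TCP and whose axes are the flange's). Camera axes: x right, y up, looking along -z (the intrinsics and any distortion apply to the point x, -y, -z); pixel columns grow to the right and rows downward; lengths in m; the calibration is good to about 2 mm. A picture is of the moment at which its call begins: read the wrist's pose just before it. calibration takes no time and is no camera call.
- sign_off(): hands the job in; it is judged then, once.
The state is a dict: "time_s": time; "joint_positions": joint angles; "qd": joint speeds; "joint_torque": joint torques, N m; "tcp_pos": TCP position; "tool_rot": TCP orientation; "ft_force": force on the tool from outside, world axes, zero at the start; "torque": the same for the moment, N m; "finger_gap": finger opening in m; "gripper_force": force on a finger pad.
Only numpy, scipy, OpenCV 4.12 (cv2) and the standard library are available. Lean on these libraries where they do the work, as an engineer would, in place of code of your own. Each camera call takes 0.05 s, during which the arm holds its last target. There are 200 camera calls.

### The job

Put the loose blue parts cup away: set it mouth down over the white cup that is fixed to the desk and let go of it, so that it stands loosely on the black rubber sleeve. Then push it down lightly from above until its rim lies at the green band of the white cup and back off; do not push it down into the red, where it jams. Leave the note pad, the pipe stub, the ring case and the clamp where they are.

Things in the scene. Friction and masses are not known exactly. Their poses are not given: they have to be found in the camera images.
- loose_cup: blue tapered plastic cup, hollow, mouth down on the desk, 82 mm tall. Its rim (lowest) is 68 mm across outside, about 63 inside; it narrows to 48 mm at height 62 mm. Above that is a solid round foot, 40 mm across, 20 mm tall, straight sides, flat top: take it there and push there. 50 to 100 g. Origin: centre of the rim plane, z up towards the foot.
- cup_top (a point): centre of the flat top of the blue cup's foot, 82 mm above the cup's origin
- base_cup: white tapered cup of the same outline (82 mm tall, mouth down, foot on top), solid inside, fixed to the desk by a steel foot plate 92 mm across, 5 mm thick. Painted round its side: red from 5 to 23.5 mm above the desk, green from 23.5 to 31.5 mm. Past the green, in the red, a cup set over it is jammed. Origin: centre of the underside, at desk height, z up.
- base_top (a point): centre of the flat top of the white cup's foot, 82 mm above the desk
- note_pad: yellow note pad, 76 x 76 x 12 mm, bystander; origin at the centre of its underside
- kf_stub: grey metal pipe stub with flange, 40 mm in diameter, 35 mm tall, bystander; origin at the centre of its underside
- ring_case: blue and grey plastic case, 90 x 118 x 43 mm, bystander; origin at the centre of its underside
- kf_clamp: grey metal flange clamp, 69 x 79 x 16 mm, bystander; origin at the centre of its underside
- sleeve_mid (a point): middle of the black rubber sleeve round the white cup, on its axis, 47 mm above the desk as found (sleeve 36 to 58 mm). A cup set on loosely rests on it, rim about 35 to 38 mm above the desk. Pushed, it gives from about 7 N, 0.45 N more per mm (about 11 N with the rim at mid green, 27.5 mm), carrying the cup down, and does not spring back.
There are look-alikes about, which are no part of the job. There is more than one size of the loose_cup; the job needs the smallest.

How it is judged:
By the outcome, as a careful person would: the job done as asked, in the order asked, and still so for the second after the job is handed in, with the robot touching nothing.
It also fails if it takes over 51 s, if anything falls off the work surface, if the arm or the gripper's body presses on something with over 40 N, if the wrist force passes 120 N, or if a joint passes its speed limit or range.

## Working session

There is one attempt and no reset: what is moved stays moved. The work goes in short steps, Python scripts to look and compute and a tool call to move; the robot and the scene stay as the last step left them, time stands still between calls to the robot, and variables do not carry over. Pictures are saved under pics/ and viewed, at most 10 in all, crops included, and the job is handed in when it is done.

Besides the shell and the picture viewer there is one more tool, called by a JSON object that holds its "api" and its "payload", one argument or row to a line. jog_arm: Moves the arm, as the interface text tells. Its arguments: {"type":"object","properties":{"deltas":{"type":"array","items":{"type":"array","items":{"type":"number"}}}},"required":["deltas"]}

```bash
mkdir -p pics; cat > h.py <<'E'
import numpy as np, cv2
from rig import sense, read_camera, calibration, sign_off
def grab(name):
    s=sense(); p,d=read_camera(name); c=calibration(name)
    if name=="wrist":
        T=np.eye(4); T[:3,:3]=np.array(s["tool_rot"]); T[:3,3]=s["tcp_pos"]
        wc=T@np.array(c["mount"])
    else: wc=np.linalg.inv(np.array(c["camera_from_world"]))
    return p,d,c,wc
def cloud(d,c,wc):
    h,w=d.shape; v,u=np.mgrid[:h,:w].astype(np.float64)
    K=np.array(c["mtx"],float)
    n=cv2.undistortPoints(np.stack([u.ravel(),v.ravel()],1)[:,None],K,np.array([c["k1"],0,0,0.]))[:,0].reshape(h,w,2)
    P=np.stack([n[...,0]*d,-n[...,1]*d,-d],-1)
    W=P@wc[:3,:3].T+wc[:3,3]; W[d<=0]=np.nan
    return W
def save(n,p): cv2.imwrite(f"pics/{n}.png",p[...,::-1])
E
python3 - <<'E'
from h import *
s=sense(); print(s["time_s"],s["tcp_pos"],np.round(s["tool_rot"],3),s["finger_gap"])
for n in ("top","side"):
    p,d,c,wc=grab(n); save(n+"0",p); W=cloud(d,c,wc); np.savez(f"{n}0.npz",p=p,W=W)
    print(n,np.round(wc,2).tolist(),(d>0).mean())
a=cv2.imread("pics/top0.png");b=cv2.imread("pics/side0.png")
E
```

```text
0.0 [ 0.17545131 -0.59949153  0.2306624 ] [[ 0.96   0.281 -0.   ]
 [ 0.281 -0.96   0.001]
 [-0.    -0.001 -1.   ]] 0.08529923134536163
top [[-0.01, 0.98, -0.19, 0.31], [-1.0, -0.01, -0.02, -0.06], [-0.02, 0.19, 0.98, 1.15], [0.0, 0.0, 0.0, 1.0]] 0.995888671875
side [[-0.93, 0.18, -0.31, 0.2], [-0.36, -0.43, 0.83, 0.8], [0.02, 0.88, 0.47, 0.54], [0.0, 0.0, 0.0, 1.0]] 0.9960319010416666
```

View pics/top0.png

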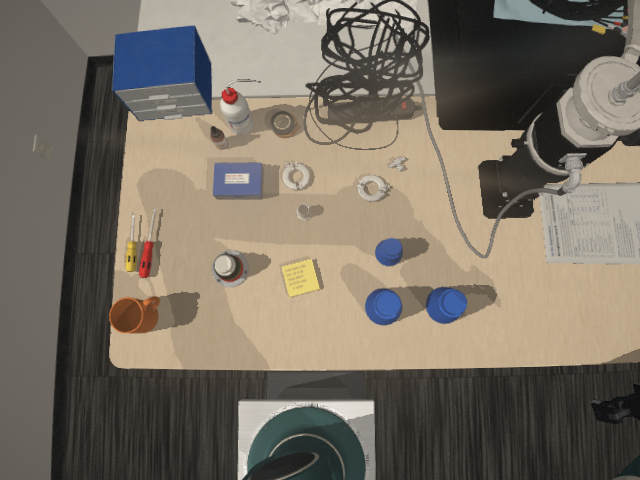

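View pics/side0.png

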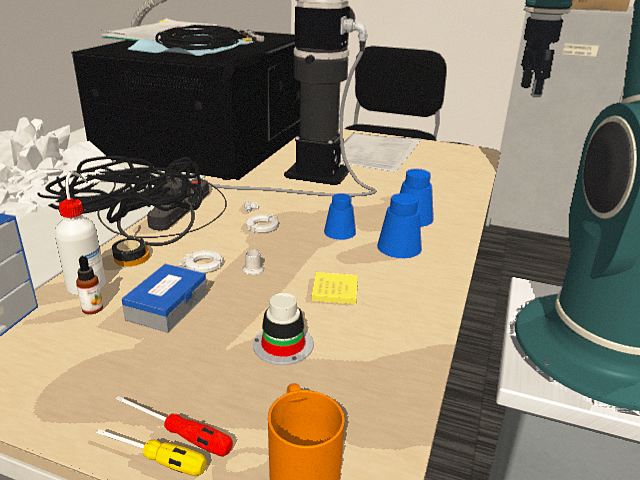

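The top view shows three blue cups, at (389,252), (383,306) and (447,304). The white cup with the sleeve is at (228,267), the note pad at (300,278) and the ring case at (238,180). In the side view the cup at (340,217) looks smallest. It matches (389,252) in the top view. I'll measure all three and confirm in a crop.

```bash
python3 - <<'E'
from h import *
from scipy.optimize import least_squares
z=np.load("top0.npz");p,W=z["p"],z["W"]; zs=np.load("side0.npz")
def circ(q):
    f=lambda a:np.hypot(q[:,0]-a[0],q[:,1]-a[1])-a[2]
    return least_squares(f,[*np.median(q,0)[:2],.02],loss="soft_l1",f_scale=.002).x
for n,(u,v) in dict(A=(389,252),B=(383,306),C=(447,304),base=(228,267)).items():
    q=W[v-25:v+25,u-25:u+25].reshape(-1,3); h=np.nanpercentile(q[:,2],99.5)
    zmax=np.nanmax(q[:,2]); t=q[q[:,2]>zmax-.006]
    print(n,"top z",zmax.round(4),"n",len(t),"bbox mid",((t.max(0)+t.min(0))/2).round(4),"size",np.ptp(t,0).round(4))
    # side cloud near
    c=(t.max(0)+t.min(0))/2
    S=zs["W"].reshape(-1,3); S=S[np.hypot(S[:,0]-c[0],S[:,1]-c[1])<.06]
    zm=np.nanmax(S[:,2]); ft=S[(S[:,2]<zm-.004)&(S[:,2]>zm-.016)]
    print("  side zmax",zm.round(4),"foot circle",circ(ft).round(4))
for n,(u,v) in dict(pad=(300,278),stub=(305,212),case=(238,180),clamp=(296,176),mug=(135,315),bottle=(232,110)).items(): print(n,W[v,u].round(3))
cr=zs["p"][150:350,230:480]; save("crop",cv2.resize(cr,None,fx=3,fy=3))
E
```

```text
A top z 0.0883 n 121 bbox mid [ 0.4974 -0.2031  0.0853] size [0.0355 0.0387 0.006 ]
  side zmax 0.0859 foot circle [ 0.4974 -0.2028  0.0193]
B top z 0.1144 n 288 bbox mid [ 0.3672 -0.1867  0.1114] size [0.0499 0.0504 0.006 ]
  side zmax 0.112 foot circle [ 0.3668 -0.1865  0.026 ]
C top z 0.1144 n 263 bbox mid [ 0.3685 -0.3324  0.1114] size [0.0481 0.0491 0.006 ]
  side zmax 0.1124 foot circle [ 0.3683 -0.3325  0.0259]
base top z 0.0871 n 148 bbox mid [0.4617 0.185  0.0841] size [0.0346 0.0353 0.0059]
  side zmax 0.0855 foot circle [0.4611 0.187  0.0187]
pad [0.435 0.012 0.013]
stub [ 0.603  0.001 -0.002]
case [0.674 0.163 0.042]
clamp [ 0.697  0.024 -0.002]
mug [0.347 0.417 0.005]
bottle [0.819 0.167 0.127]
```

View pics/crop.png

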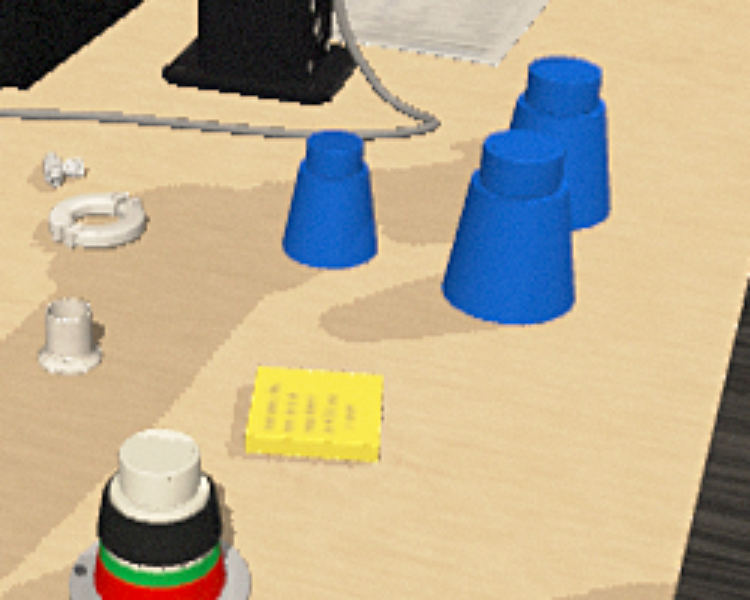

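The three candidates are A at (389,252), B at (383,306) and C at (447,304). A is about 82 mm tall with a 39 mm foot, while B and C are about 112 mm tall with 52 mm feet. The crop confirms that A is the smallest: it stands alone at crop (330,200), left of the larger pair. I take A at (0.497, -0.203) and the base at (0.461, 0.186).

{"api": "jog_arm", "payload": {
  "deltas": [
    [1,0.02,-0.014,0,0,0,0],
    [1,0.027,-0.019,0,0,0,0],
    [1,0.027,-0.019,0,0,0,0],
    [1,0.027,-0.019,0,0,0,0],
    [1,0.027,-0.019,0,0,0,0],
    [1,0.027,-0.019,0,0,0,0],
    [1,0.027,-0.019,0,0,0,0],
    [1,0.027,-0.019,0,0,0,0]
  ]
}}

```text
time_s: 0.77
tcp_pos: [0.3355, -0.3985, 0.2312]
tool_rot: [[0.96, 0.281, -0.0], [0.281, -0.96, 0.0], [-0.0, -0.0, -1.0]]
ft_force: [1.3, -0.4, 1.0]
finger_gap: 0.0853
gripper_force: 0.0
```

{"api": "jog_arm", "payload": {
  "deltas": [
    [1,0.027,-0.019,0,0,0,0],
    [1,0.027,-0.019,0,0,0,0],
    [1,0.027,-0.019,0,0,0,0],
    [1,0.027,-0.019,0,0,0,0],
    [1,0.027,-0.019,0,0,0,0],
    [1,0.027,-0.019,0,0,0,0],
    [1,0.027,-0.019,0,0,0,0],
    [1,0.015,-0.01,0,0,0,0]
  ]
}}

```text
time_s: 1.43
tcp_pos: [0.4922, -0.202, 0.2312]
tool_rot: [[0.959, 0.284, 0.0], [0.284, -0.959, 0.001], [0.0, -0.001, -1.0]]
ft_force: [0.3, 1.2, -0.6]
finger_gap: 0.0854
gripper_force: 0.0
```

```bash
cat >> h.py <<'E'
def foot(W,zmax=None):
    from scipy.optimize import least_squares
    q=W.reshape(-1,3); q=q[~np.isnan(q[:,0])]
    return q
def topfit(p,W,mask,ztop,band=.004):
    q=W[mask&(np.abs(W[...,2]-ztop)<band)]
    (c,r)=cv2.minEnclosingCircle(q[:,:2].astype(np.float32)); lo,hi=np.percentile(q,1,0),np.percentile(q,99,0)
    return len(q),np.round(c,4),round(r,4),((lo+hi)/2).round(4),(hi-lo).round(4),np.median(q[:,2]).round(4)
E
python3 - <<'E'
from h import *
p,d,c,wc=grab("wrist"); save("w1",p); W=cloud(d,c,wc)
s=sense(); print(s["tcp_pos"],np.round(s["tool_rot"],4).tolist(), np.round(wc,3).tolist())
near=np.hypot(W[...,0]-.497,W[...,1]+.203)<.045
blue=(p[...,2]>120)&(p[...,0]<80)
m=near&blue; print(m.sum(),np.nanmax(W[m][:,2]))
print(topfit(p,W,m,np.percentile(W[m][:,2],97)))
E
```

```text
[ 0.49358547 -0.20012619  0.23116805] [[0.9581, 0.2864, 0.0008], [0.2864, -0.9581, 0.0017], [0.0012, -0.0014, -1.0]] [[0.284, 0.919, 0.274, 0.561], [-0.959, 0.273, 0.08, -0.181], [-0.001, -0.286, 0.958, 0.374], [0.0, 0.0, 0.0, 1.0]]
2734 0.31376768486794726
(1683, array([ 0.4997, -0.202 ]), 0.0197, array([ 0.5006, -0.2019,  0.0825]), array([0.0346, 0.0355, 0.0036]), np.float64(0.0826))
```

View pics/w1.png

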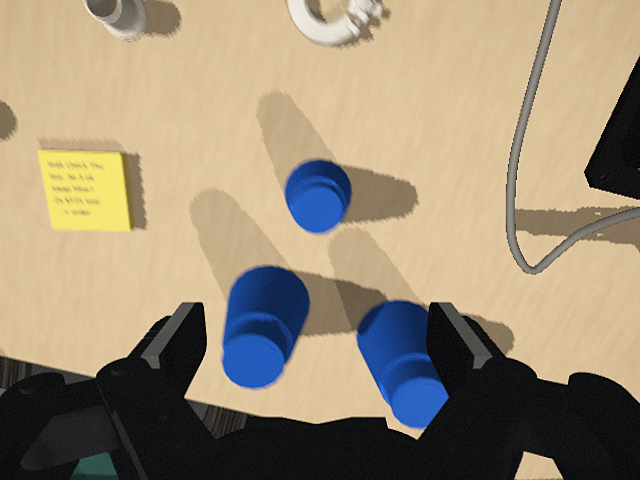

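The wrist view shows the small cup's foot at (318,205), and the two big cups at (255,355) and (415,395). The cup is centred at about (0.499, -0.202), so I go down and grip the foot.

{"api": "jog_arm", "payload": {
  "deltas": [
    [1,0.004,0.003,0.02,0,0,0],
    [1,0,0,0.027,0,0,0],
    [1,0,0,0.027,0,0,0],
    [1,0,0,0.027,0,0,0],
    [1,0,0,0.025,0,0,0],
    [1,0,0,0.02,0,0,0],
    [1,0,0,0.012,0,0,0],
    [1,0,0,0.006,0,0,0]
  ]
}}

```text
time_s: 2.15
tcp_pos: [0.4944, -0.207, 0.0657]
tool_rot: [[0.96, 0.281, -0.002], [0.281, -0.96, 0.001], [-0.002, -0.002, -1.0]]
ft_force: [0.2, -1.2, 0.2]
finger_gap: 0.0852
gripper_force: 0.0
```

{"api": "jog_arm", "payload": {
  "deltas": [
    [1,0,0,0.002,0,0,0],
    [1,0,0,0,0,0,0],
    [-1,0,0,0,0,0,0],
    [-1,0,0,0,0,0,0],
    [-1,0,0,0,0,0,0],
    [-1,0,0,0,0,0,0],
    [-1,0,0,0,0,0,0],
    [-1,0,0,0,0,0,0]
  ]
}}

```text
time_s: 2.82
tcp_pos: [0.4957, -0.2072, 0.066]
tool_rot: [[0.96, 0.281, 0.001], [0.281, -0.96, -0.0], [0.001, 0.001, -1.0]]
ft_force: [-0.8, 1.2, 7.6]
finger_gap: 0.0381
gripper_force: 59.1
```

{"api": "jog_arm", "payload": {
  "deltas": [
    [-1,0,0,-0.01,0,0,0],
    [-1,0,0,-0.025,0,0,0],
    [-1,0,0,-0.035,0,0,0],
    [-1,0,0,-0.035,0,0,0],
    [-1,0,0,-0.03,0,0,0],
    [-1,0,0,-0.015,0,0,0],
    [-1,0,0,0,0,0,0],
    [-1,0,0,0,0,0,0]
  ]
}}

```text
time_s: 3.48
tcp_pos: [0.4953, -0.2073, 0.2163]
tool_rot: [[0.96, 0.281, 0.001], [0.281, -0.96, -0.001], [0.001, 0.001, -1.0]]
ft_force: [0.3, -0.9, -1.0]
finger_gap: 0.038
gripper_force: 60.3
```

```bash
python3 - <<'E'
from h import *
p,d,c,wc=grab("side"); save("s2",p[60:300,180:500].repeat(2,0).repeat(2,1)); W=cloud(d,c,wc)
s=sense(); print(s["tcp_pos"],np.round(s["tool_rot"],4).tolist(),s["ft_force"],s["finger_gap"])
blue=(p[...,2]>120)&(p[...,0]<80)&(np.hypot(W[...,0]-.497,W[...,1]+.204)<.06)
q=W[blue]; print(q.min(0).round(4),q.max(0).round(4))
E
```

```text
[ 0.49480574 -0.20715016  0.2151856 ] [[0.9597, 0.2809, -0.0002], [0.2809, -0.9597, -0.0], [-0.0002, -0.0001, -1.0]] [ 0.10095605  0.6224113  -0.29560962] 0.037600379212350876
[ 0.465  -0.2227  0.1542] [ 0.5286 -0.1671  0.2365]
```

View pics/s2.png

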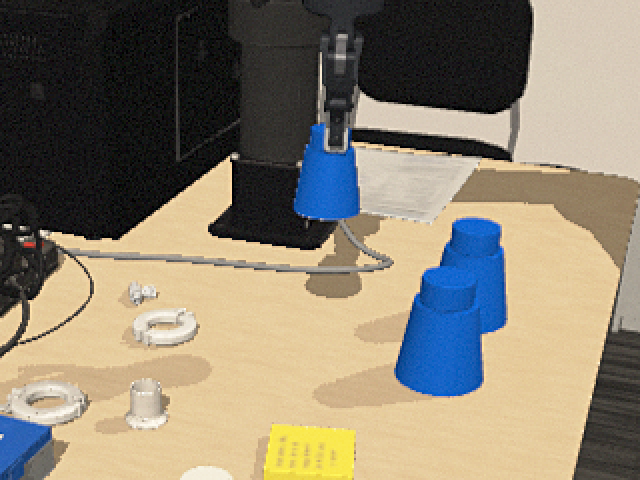

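The side view shows the cup held upright by its foot, at (328,170) in the crop, sitting slightly to the +x side of the fingers. Next I carry it over the white cup.

{"api": "jog_arm", "payload": {
  "deltas": [
    [-1,0.003,-0.014,0,0,0,0],
    [-1,0.005,-0.026,0,0,0,0],
    [-1,0.006,-0.03,0,0,0,0],
    [-1,0.006,-0.03,0,0,0,0],
    [-1,0.006,-0.03,0,0,0,0],
    [-1,0.006,-0.03,0,0,0,0],
    [-1,0.006,-0.03,0,0,0,0],
    [-1,0.006,-0.03,0,0,0,0]
  ]
}}

```text
time_s: 4.2
tcp_pos: [0.4744, 0.0181, 0.2143]
tool_rot: [[0.96, 0.281, -0.002], [0.281, -0.96, 0.0], [-0.002, -0.001, -1.0]]
ft_force: [1.3, -0.3, -0.4]
finger_gap: 0.0378
gripper_force: 60.3
```

{"api": "jog_arm", "payload": {
  "deltas": [
    [-1,0.006,-0.03,0,0,0,0],
    [-1,0.006,-0.03,0,0,0,0],
    [-1,0.006,-0.03,0,0,0,0],
    [-1,0.006,-0.03,0,0,0,0],
    [-1,0.004,-0.026,0,0,0,0],
    [-1,0.003,-0.014,0,0,0,0],
    [-1,0.002,-0.008,0,0,0,0],
    [-1,0,0,0,0,0,0]
  ]
}}

```text
time_s: 4.87
tcp_pos: [0.4592, 0.1883, 0.2145]
tool_rot: [[0.959, 0.283, -0.002], [0.283, -0.959, 0.0], [-0.001, -0.001, -1.0]]
ft_force: [-0.2, 0.3, -1.4]
finger_gap: 0.0375
gripper_force: 60.3
```

```bash
cat >> h.py <<'E'
def conefit(q,z0g,cg):
    """side cloud of blue cone + foot: fit centre x,y and rim height z0"""
    from scipy.optimize import least_squares
    def f(a):
        h=q[:,2]-a[2]; r=np.where(h<.062,.034-.010*h/.062,.020)
        return np.hypot(q[:,0]-a[0],q[:,1]-a[1])-r
    return least_squares(f,[*cg,z0g],loss="soft_l1",f_scale=.001)
E
python3 - <<'E'
from h import *
s=sense(); print(np.round(s["tcp_pos"],4),np.round(s["tool_rot"],4).tolist(),np.round(s["ft_force"],1),s["finger_gap"])
t=s["tcp_pos"]
for n in ("side","wrist","top"):
    p,d,c,wc=grab(n); save("b3"+n,p); W=cloud(d,c,wc); np.savez("b3"+n,W=W,p=p)
    m=(p[...,2]>110)&(p[...,0]<80)&(np.hypot(W[...,0]-t[0],W[...,1]-t[1])<.05)&(W[...,2]>.1)&(W[...,2]<.25)
    q=W[m]; 
    if len(q)<30: print(n,len(q)); continue
    h=q[:,2]; q=q[(h<t[2]-.006)]
    r=conefit(q,t[2]-.062,t[:2]); print(n,len(q),"cup",r.x.round(4),"cost",r.cost)
E
```

```text
[0.4592 0.1883 0.2145] [[0.959, 0.2833, -0.0016], [0.2833, -0.959, 0.0002], [-0.0015, -0.0007, -1.0]] [-0.2  0.3 -1.4] 0.0374648576570789
side 1819 cup [0.4623 0.1916 0.1481] cost 0.0007456841911081296
wrist 2880 cup [0.4627 0.1896 0.1537] cost 0.0002643889601051256
top 79 cup [0.4637 0.1876 0.146 ] cost 2.4978958909544166e-05
```

```bash
python3 - <<'E'
from h import *
def bfit(n,W,nm):
    m=(np.hypot(W[...,0]-.4615,W[...,1]-.187)<.04)&(W[...,2]>.062)&(W[...,2]<.083); q=W[m]
    side=q[q[:,2]<.077]; top=q[q[:,2]>.0785]
    if len(side)>20:
        from scipy.optimize import least_squares
        s=side[side[:,2]>.066]
        r=least_squares(lambda a:np.hypot(s[:,0]-a[0],s[:,1]-a[1])-.020,[.4615,.187],loss="soft_l1",f_scale=.001); print(nm,len(s),"foot r=20:",r.x.round(4),r.cost)
for n in ("side0","b3side","b3wrist","top0","b3top"):
    z=np.load(n+".npz"); bfit(n,z["W"],n)
for n in ("side0","top0"):
    W=np.load(n+".npz")["W"]; m=(np.hypot(W[...,0]-.498,W[...,1]+.203)<.045)&(W[...,2]>.008)&(W[...,2]<.083); print(n,"A cone",conefit(W[m],0,(.498,-.203)).x.round(4))
p=np.load("b3side.npz")["p"]; q=np.load("b3wrist.npz")["p"]
save("b3",np.hstack([cv2.resize(p[130:400,180:400],(400,490)),cv2.resize(q[:,120:520],(400,490))]))
E
```

```text
side0 165 foot r=20: [0.4616 0.1855] 4.1297603341769585e-05
b3side 163 foot r=20: [0.4619 0.1853] 4.432548223274761e-05
b3wrist 0 foot r=20: [0.4615 0.187 ] 0.0
top0 19 foot r=20: [0.4629 0.1862] 3.641032151844521e-06
b3top 19 foot r=20: [0.4628 0.1867] 7.423149754838397e-06
side0 A cone [ 4.978e-01 -2.031e-01 -4.000e-04]
top0 A cone [ 0.4972 -0.2036 -0.0012]
```

View pics/b3.png

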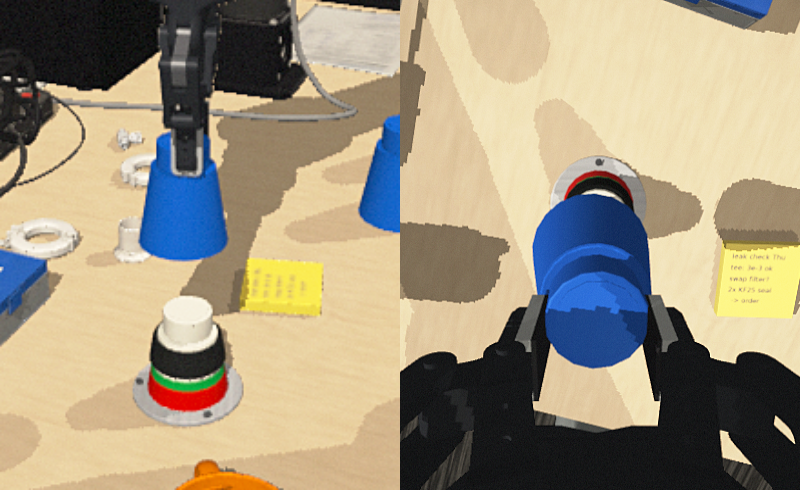

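The left half (side view) shows the held cup with its rim about 65 mm above the white foot, at (185,305). The right half (wrist view) shows the blue cup directly over the base. The same-camera difference calls for about -4.5 mm in y. I go down in stages and watch the force.

{"api": "jog_arm", "payload": {
  "deltas": [
    [-1,-0.001,0.004,0,0,0,0],
    [-1,0,0,0.012,0,0,0],
    [-1,0,0,0.02,0,0,0],
    [-1,0,0,0.02,0,0,0],
    [-1,0,0,0.015,0,0,0],
    [-1,0,0,0.008,0,0,0],
    [-1,0,0,0,0,0,0],
    [-1,0,0,0,0,0,0]
  ]
}}

```text
time_s: 5.68
tcp_pos: [0.4604, 0.1822, 0.1406]
tool_rot: [[0.96, 0.28, -0.0], [0.28, -0.96, 0.0], [-0.0, -0.0, -1.0]]
ft_force: [0.5, 0.1, -0.6]
finger_gap: 0.0383
gripper_force: 60.3
```

```bash
python3 - <<'E'
from h import *
s=sense(); t=s["tcp_pos"]; print(np.round(t,4),np.round(s["tool_rot"],4).tolist(),np.round(s["ft_force"],1))
p,d,c,wc=grab("side"); W=cloud(d,c,wc)
m=(p[...,2]>110)&(p[...,0]<80)&(np.hypot(W[...,0]-t[0],W[...,1]-t[1])<.05)&(W[...,2]>.05)&(W[...,2]<t[2]-.006)
print(conefit(W[m],t[2]-.065,t[:2]).x.round(4))
E
```

```text
[0.4604 0.1822 0.1406] [[0.9599, 0.2803, -0.0002], [0.2803, -0.9599, 0.0], [-0.0002, -0.0001, -1.0]] [ 0.5  0.1 -0.6]
[0.4635 0.1856 0.0737]
```

{"api": "jog_arm", "payload": {
  "deltas": [
    [-1,-0.001,0,0.004,0,0,0],
    [-1,0,0,0.006,0,0,0],
    [-1,0,0,0.007,0,0,0],
    [-1,0,0,0.006,0,0,0],
    [-1,0,0,0.004,0,0,0],
    [-1,0,0,0.002,0,0,0],
    [-1,0,0,0,0,0,0],
    [-1,0,0,0,0,0,0]
  ]
}}

```text
time_s: 6.4
tcp_pos: [0.4592, 0.1825, 0.1113]
tool_rot: [[0.96, 0.281, -0.0], [0.281, -0.96, 0.0], [-0.0, -0.0, -1.0]]
ft_force: [-0.1, -0.1, -0.7]
finger_gap: 0.0381
gripper_force: 60.3
```

{"api": "jog_arm", "payload": {
  "deltas": [
    [-1,0,0,0.001,0,0,0],
    [-1,0,0,0.001,0,0,0],
    [-1,0,0,0.001,0,0,0],
    [-1,0,0,0.001,0,0,0],
    [-1,0,0,0,0,0,0],
    [-1,0,0,0,0,0,0],
    [-1,0,0,0,0,0,0],
    [-1,0,0,0,0,0,0]
  ]
}}

```text
time_s: 7.07
tcp_pos: [0.4593, 0.1824, 0.1073]
tool_rot: [[0.96, 0.281, 0.0], [0.281, -0.96, 0.0], [0.0, -0.0, -1.0]]
ft_force: [0.6, -0.2, -1.1]
finger_gap: 0.0378
gripper_force: 60.3
```

{"api": "jog_arm", "payload": {
  "deltas": [
    [-1,0,0,0.001,0,0,0],
    [-1,0,0,0,0,0,0],
    [-1,0,0,0.001,0,0,0],
    [-1,0,0,0,0,0,0],
    [-1,0,0,0,0,0,0],
    [-1,0,0,0,0,0,0],
    [-1,0,0,0,0,0,0],
    [-1,0,0,0,0,0,0]
  ]
}}

```text
time_s: 7.73
tcp_pos: [0.4593, 0.1824, 0.1053]
tool_rot: [[0.96, 0.281, -0.0], [0.281, -0.96, 0.0], [-0.0, -0.0, -1.0]]
ft_force: [0.9, 0.3, -0.4]
finger_gap: 0.038
gripper_force: 60.3
```

{"api": "jog_arm", "payload": {
  "deltas": [
    [-1,0,0,0.001,0,0,0],
    [-1,0,0,0,0,0,0],
    [-1,0,0,0,0,0,0],
    [-1,0,0,0,0,0,0],
    [-1,0,0,0,0,0,0],
    [-1,0,0,0,0,0,0],
    [-1,0,0,0,0,0,0],
    [-1,0,0,0,0,0,0]
  ]
}}

```text
time_s: 8.4
tcp_pos: [0.4592, 0.1823, 0.1043]
tool_rot: [[0.96, 0.281, -0.0], [0.281, -0.96, -0.0], [-0.0, -0.0, -1.0]]
ft_force: [-0.4, -2.5, -1.6]
finger_gap: 0.0382
gripper_force: 60.3
```

{"api": "jog_arm", "payload": {
  "deltas": [
    [-1,0,0.0005,0,0,0,0],
    [-1,0,0,0.0005,0,0,0],
    [-1,0,0,0,0,0,0],
    [-1,0,0,0,0,0,0],
    [-1,0,0,0,0,0,0],
    [-1,0,0,0,0,0,0],
    [-1,0,0,0,0,0,0],
    [-1,0,0,0,0,0,0]
  ]
}}

```text
time_s: 9.07
tcp_pos: [0.4594, 0.182, 0.1038]
tool_rot: [[0.96, 0.281, 0.0], [0.281, -0.96, 0.0], [0.0, -0.0, -1.0]]
ft_force: [-0.6, 0.5, 0.0]
finger_gap: 0.0378
gripper_force: 60.4
```

```bash
python3 - <<'E'
from h import *
s=sense(); t=s["tcp_pos"]; print(np.round(t,4),np.round(s["ft_force"],1))
p,d,c,wc=grab("side"); W=cloud(d,c,wc)
m=(p[...,2]>110)&(p[...,0]<80)&(np.hypot(W[...,0]-t[0],W[...,1]-t[1])<.05)&(W[...,2]>.03)&(W[...,2]<t[2]-.006)
print(conefit(W[m],t[2]-.065,t[:2]).x.round(4),W[m][:,2].min().round(4), np.round(sense()["ft_force"],1))
save("s4",cv2.resize(p[200:380,220:360],None,fx=4,fy=4,interpolation=cv2.INTER_CUBIC)[:600])
E
```

```text
[0.4594 0.182  0.1038] [-0.6  0.5  0. ]
[0.4623 0.1852 0.0375] 0.0309 [-0.4  0.7 -0.3]
```

View pics/s4.png

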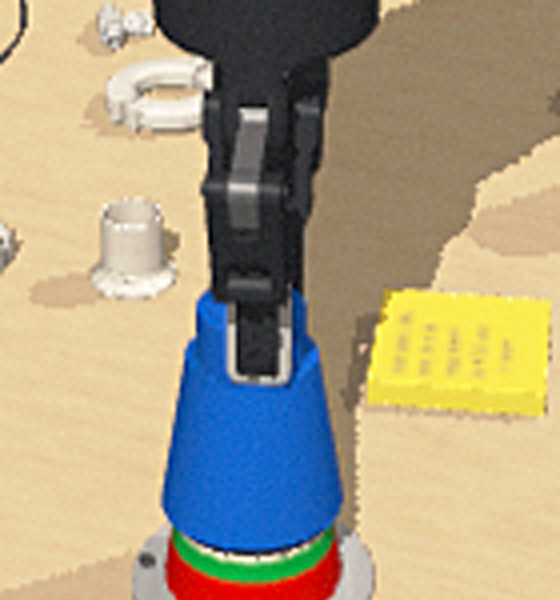

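The crop shows the rim just above the green band, with a white strip between them at about (250,553). It is nearly resting on the sleeve, so one more small step.

{"api": "jog_arm", "payload": {
  "deltas": [
    [-1,0,0,0.0005,0,0,0],
    [-1,0,0,0,0,0,0],
    [-1,0,0,0.0005,0,0,0],
    [-1,0,0,0,0,0,0],
    [-1,0,0,0,0,0,0],
    [-1,0,0,0,0,0,0],
    [-1,0,0,0,0,0,0],
    [-1,0,0,0,0,0,0]
  ]
}}

```text
time_s: 9.78
tcp_pos: [0.4594, 0.182, 0.1028]
tool_rot: [[0.96, 0.281, 0.0], [0.281, -0.96, 0.0], [0.0, -0.0, -1.0]]
ft_force: [-1.0, 0.7, 2.5]
finger_gap: 0.038
gripper_force: 60.7
```

Contact is about 3 N, so I release and back up.

{"api": "jog_arm", "payload": {
  "deltas": [
    [0.3,0,0,0,0,0,0],
    [0.6,0,0,0,0,0,0],
    [1,0,0,0,0,0,0],
    [1,0,0,0,0,0,0],
    [1,0,0,0,0,0,0],
    [1,0,0,0,0,0,0],
    [1,0,0,-0.005,0,0,0],
    [1,0,0,-0.01,0,0,0]
  ]
}}

```text
time_s: 10.45
tcp_pos: [0.4588, 0.1817, 0.1176]
tool_rot: [[0.96, 0.281, -0.002], [0.281, -0.96, -0.0], [-0.002, -0.0, -1.0]]
ft_force: [0.3, 0.1, -0.6]
finger_gap: 0.0856
gripper_force: 0.0
```

{"api": "jog_arm", "payload": {
  "deltas": [
    [1,0,0,-0.015,0,0,0],
    [1,0,0,-0.015,0,0,0],
    [1,0,0,-0.01,0,0,0],
    [-1,0,0,-0.005,0,0,0],
    [-1,0,0,0,0,0,0],
    [-1,0,0,0,0,0,0],
    [-1,0,0,0,0,0,0],
    [-1,0,0,0,0,0,0]
  ]
}}

```text
time_s: 11.12
tcp_pos: [0.4591, 0.1818, 0.1622]
tool_rot: [[0.96, 0.281, -0.001], [0.281, -0.96, -0.0], [-0.001, -0.0, -1.0]]
ft_force: [-0.8, -0.1, -0.1]
finger_gap: 0.0253
gripper_force: 0.0
```

```bash
cat > m.py <<'E'
from h import *
s=sense(); t=s["tcp_pos"]; print(np.round(t,4),np.round(s["ft_force"],1),s["finger_gap"])
p,d,c,wc=grab("side"); W=cloud(d,c,wc)
m=(p[...,2]>110)&(p[...,0]<80)&(np.hypot(W[...,0]-.462,W[...,1]-.1855)<.05)&(W[...,2]>.02)&(W[...,2]<.13)
q=W[m]; print("n",len(q),"zrange",q[:,2].min().round(4),q[:,2].max().round(4))
print(conefit(q[q[:,2]<q[:,2].max()-.006],.036,(.462,.1855)).x.round(4))
hi=q[q[:,2]>q[:,2].max()-.004]; print("top z med",np.median(hi[:,2]).round(4))
E
cat > m2.py <<'E'
from m import *
import sys
save(sys.argv[1],cv2.resize(p[200:380,220:360],None,fx=4,fy=4,interpolation=cv2.INTER_CUBIC)[:600])
E
python3 m2.py s5
```

```text
[0.4591 0.1818 0.1622] [-0.8 -0.1 -0.1] 0.025274611870949603
n 2338 zrange 0.0276 0.1243
[0.4626 0.1838 0.0425]
top z med 0.1219
```

View pics/s5.png

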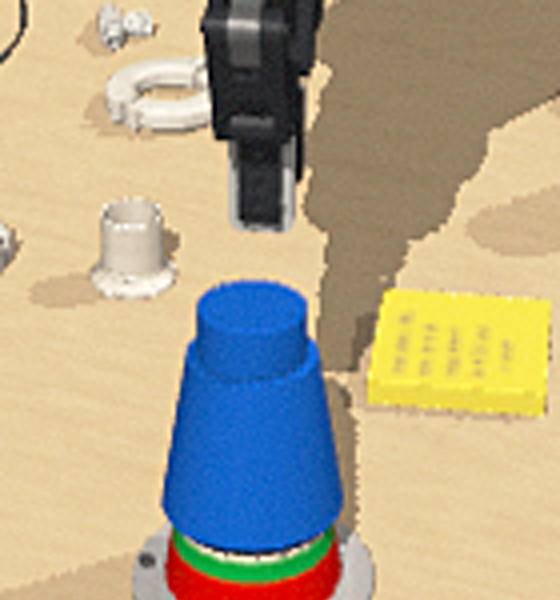

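The cup stands loosely on the sleeve with its rim just above the green band; the white strip shows at about (260,553). The rim is near 36 mm. The fingers are now closing, so I centre over the foot and come down to push.

{"api": "jog_arm", "payload": {
  "deltas": [
    [-1,0.0035,-0.001,0,0,0,0],
    [-1,0,0,0.004,0,0,0],
    [-1,0,0,0.01,0,0,0],
    [-1,0,0,0.01,0,0,0],
    [-1,0,0,0.007,0,0,0],
    [-1,0,0,0.004,0,0,0],
    [-1,0,0,0,0,0,0],
    [-1,0,0,0,0,0,0]
  ]
}}

```text
time_s: 11.83
tcp_pos: [0.4623, 0.1839, 0.1276]
tool_rot: [[0.96, 0.281, -0.001], [0.281, -0.96, 0.0], [-0.001, -0.0, -1.0]]
ft_force: [0.5, -0.2, 0.1]
finger_gap: -0.0003
gripper_force: 0.0
```

{"api": "jog_arm", "payload": {
  "deltas": [
    [-1,0,0,0.001,0,0,0],
    [-1,0,0,0.001,0,0,0],
    [-1,0,0,0.001,0,0,0],
    [-1,0,0,0.001,0,0,0],
    [-1,0,0,0.001,0,0,0],
    [-1,0,0,0,0,0,0],
    [-1,0,0,0,0,0,0],
    [-1,0,0,0,0,0,0]
  ]
}}

```text
time_s: 12.5
tcp_pos: [0.4625, 0.1839, 0.1228]
tool_rot: [[0.96, 0.281, -0.0], [0.281, -0.96, 0.0], [-0.0, -0.0, -1.0]]
ft_force: [0.3, -0.3, -0.1]
finger_gap: 0.0001
gripper_force: 0.0
```

{"api": "jog_arm", "payload": {
  "deltas": [
    [-1,0,0,0.001,0,0,0],
    [-1,0,0,0.001,0,0,0],
    [-1,0,0,0.001,0,0,0],
    [-1,0,0,0,0,0,0],
    [-1,0,0,0,0,0,0],
    [-1,0,0,0,0,0,0],
    [-1,0,0,0,0,0,0],
    [-1,0,0,0,0,0,0]
  ]
}}

```text
time_s: 13.17
tcp_pos: [0.4625, 0.184, 0.1199]
tool_rot: [[0.96, 0.281, 0.0], [0.281, -0.96, 0.0], [0.0, -0.0, -1.0]]
ft_force: [0.3, 0.6, 3.8]
finger_gap: -0.0
gripper_force: 1.9
```

{"api": "jog_arm", "payload": {
  "deltas": [
    [-1,0,0,0.001,0,0,0],
    [-1,0,0,0,0,0,0],
    [-1,0,0,0.001,0,0,0],
    [-1,0,0,0,0,0,0],
    [-1,0,0,0,0,0,0],
    [-1,0,0,0,0,0,0],
    [-1,0,0,0,0,0,0],
    [-1,0,0,0,0,0,0]
  ]
}}

```text
time_s: 13.83
tcp_pos: [0.4626, 0.184, 0.1179]
tool_rot: [[0.96, 0.281, 0.0], [0.281, -0.96, 0.0], [0.0, -0.0, -1.0]]
ft_force: [-0.3, 0.8, 4.7]
finger_gap: 0.0003
gripper_force: 2.6
```

{"api": "jog_arm", "payload": {
  "deltas": [
    [-1,0,0,0.001,0,0,0],
    [-1,0,0,0,0,0,0],
    [-1,0,0,0.001,0,0,0],
    [-1,0,0,0,0,0,0],
    [-1,0,0,0.001,0,0,0],
    [-1,0,0,0,0,0,0],
    [-1,0,0,0,0,0,0],
    [-1,0,0,0,0,0,0]
  ]
}}

```text
time_s: 14.5
tcp_pos: [0.4627, 0.184, 0.115]
tool_rot: [[0.96, 0.281, 0.0], [0.281, -0.96, 0.0], [0.001, -0.0, -1.0]]
ft_force: [0.2, 0.5, 6.1]
finger_gap: -0.0001
gripper_force: 3.2
```

```bash
python3 m.py
```

```text
[0.4627 0.184  0.115 ] [0.2 0.5 6.1] -6.804672653836085e-05
n 2207 zrange 0.0266 0.1184
[0.4627 0.1836 0.0374]
top z med 0.116
```

{"api": "jog_arm", "payload": {
  "deltas": [
    [-1,0,0,0.001,0,0,0],
    [-1,0,0,0,0,0,0],
    [-1,0,0,0.001,0,0,0],
    [-1,0,0,0,0,0,0],
    [-1,0,0,0.001,0,0,0],
    [-1,0,0,0,0,0,0],
    [-1,0,0,0,0,0,0],
    [-1,0,0,0,0,0,0]
  ]
}}

```text
time_s: 15.22
tcp_pos: [0.4627, 0.1841, 0.1121]
tool_rot: [[0.96, 0.281, 0.001], [0.281, -0.96, 0.0], [0.001, -0.0, -1.0]]
ft_force: [-0.3, 1.2, 7.5]
finger_gap: 0.0001
gripper_force: 3.8
```

```bash
python3 m2.py s6
```

```text
[0.4627 0.1841 0.1121] [-0.3  1.2  7.5] 0.00010193228871113748
n 2210 zrange 0.0252 0.1153
[0.4626 0.1838 0.0333]
top z med 0.113
```

View pics/s6.png

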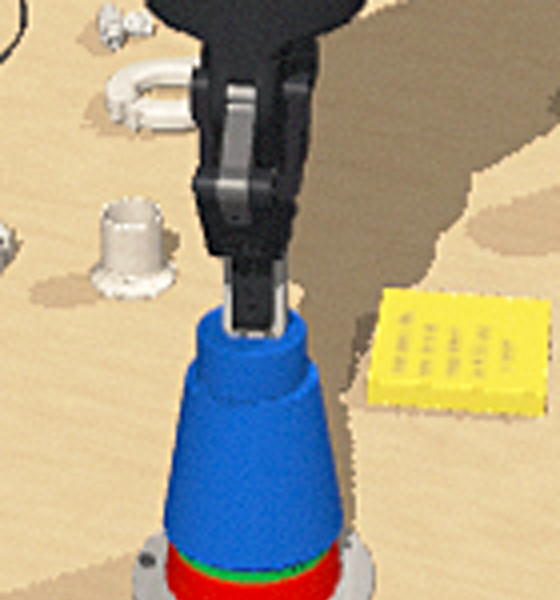

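The crop shows the rim now inside the green band, with a thin green strip left at about (250,577). After parallax correction the rim is near 30 mm, matching TCP z minus 82 mm. Another 2.5 mm brings it to mid green, and then I back off.

{"api": "jog_arm", "payload": {
  "deltas": [
    [-1,0,0,0.001,0,0,0],
    [-1,0,0,0,0,0,0],
    [-1,0,0,0.001,0,0,0],
    [-1,0,0,0,0,0,0],
    [-1,0,0,0.0005,0,0,0],
    [-1,0,0,0,0,0,0],
    [-1,0,0,0,0,0,0],
    [-1,0,0,0,0,0,0]
  ]
}}

```text
time_s: 15.93
tcp_pos: [0.4628, 0.1842, 0.1097]
tool_rot: [[0.96, 0.281, 0.001], [0.281, -0.96, 0.0], [0.001, -0.0, -1.0]]
ft_force: [-0.1, 1.1, 9.4]
finger_gap: 0.0005
gripper_force: 4.7
```

{"api": "jog_arm", "payload": {
  "deltas": [
    [-1,0,0,-0.003,0,0,0],
    [-1,0,0,-0.005,0,0,0],
    [-1,0,0,-0.015,0,0,0],
    [-1,0,0,-0.02,0,0,0],
    [-1,0,0,-0.02,0,0,0],
    [-1,0,0,-0.02,0,0,0],
    [-1,0,0,0,0,0,0],
    [-1,0,0,0,0,0,0]
  ]
}}

```text
time_s: 16.6
tcp_pos: [0.4628, 0.1838, 0.1931]
tool_rot: [[0.96, 0.281, 0.002], [0.281, -0.96, 0.0], [0.002, 0.0, -1.0]]
ft_force: [0.2, -0.3, -0.4]
finger_gap: -0.0003
gripper_force: 0.0
```

```bash
python3 m2.py s7
```

```text
[0.4628 0.1838 0.1931] [ 0.2 -0.3 -0.4] -0.0002837384755519199
n 2324 zrange 0.0202 0.1127
[0.4626 0.184  0.0305]
top z med 0.1108
```

View pics/s7.png

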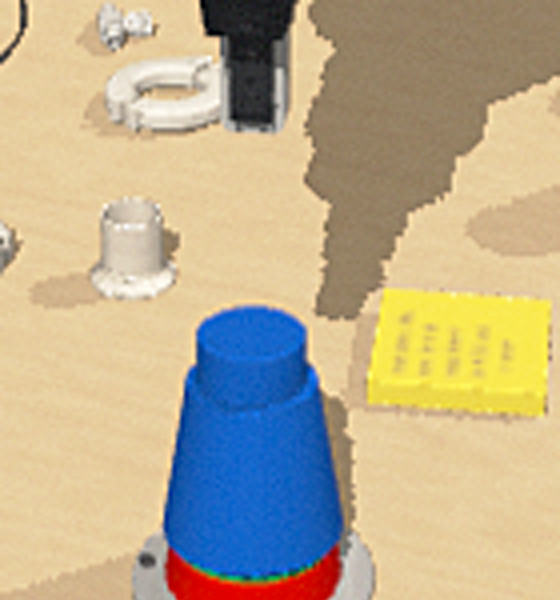

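The final crop shows the cup upright, its rim over the green with only a sliver of green left at about (250,578), and the gripper clear. The camera puts the rim at about 26.8 mm and the TCP at about 27.7 mm, so it is within 23.5–31.5 mm.

```bash
python3 -c "from rig import *; print(sign_off())"
```

```text
the job is handed in; nothing more can be done
None
```

The smallest blue cup stands mouth down over the white cup, pushed down with about 9 N until its rim lay in the green band (about 27–28 mm above the desk); the gripper is clear and the job was handed in at about 17 s.

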